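# Put the filter-coffee maker together

### The arm

A 7-joint arm with a two-finger parallel gripper is mounted at the origin on the work surface. World frame = base frame: x ahead of the robot, y to its left, z up, the work surface at z = 0. Lengths are in m, angles in rad, forces in N, time in s.
With the tool pointing down it reaches from about 0.35 to 0.775 m from the base axis. Payload 3.1 kg.
Tool frame: the origin (TCP) lies between the finger pads; the fingertips stand 22 mm ahead of it and the grasp point (between the pads) lies 3 mm ahead of it; z points along the fingers, y is the line along which they close (so a half turn about z gives the same grasp; the last joint's range is limited). The gripper opens to 85 mm and grips with 20 to 120 N. Pads are 22 mm wide; open, the fingers measure 114 mm over their backs; the gripper's body (76 mm by 85 mm) begins 54 mm behind the grasp point. The pads swing forward as they close: fully open they stand 13 mm farther back than shut.
Start: joints at [-0.042, 0.311, 0.014, 1.512, -0.004, 1.319, -0.027], TCP at [0.55, 0, 0.253] pointing down, gripper open.
Joint ranges: [-2.7, 2.7], [-0.3, 1.91], [-1.27, 1.3], [0.12, 2.57], [-1.44, 4.58], [0.2, 2.03], [-3.05, 3.05]. Speed limits (rad/s): [2.79, 2.79, 3.14, 3.14, 3.14, 3.14, 3.14].

### API

Orientations are given as [roll, pitch, yaw] about the fixed x, y, z axes, in that order (R = Rz(yaw) Ry(pitch) Rx(roll)).
In Python, from station import readout, optics, workorder, spotter gives the robot as it stands.
- The arm moves only by the tool servo_tool, never from a script. Its argument "targets" is text: rows parted by semicolons, each of 7 numbers parted by spaces: the shift along the tool's x, y, z as a fraction of full scale, then the turn, a rotation vector about the tool's x, y, z as a fraction of full scale, then the opening, from -1 (shut) to 1 (fully open). In form: x y z rx ry rz fingers; .... A call has 1 to 20 rows; each row is the pose to reach, as a shift and turn from the pose commanded when the call began, along the tool's axes at that moment; what a row does not reach only later rows make up. Full scale, the value 1, is 0.25 m for a shift and 45 degrees for a turn. A row lasts 1/10 s, in which the tool goes at most 50 mm and 8.59 degrees, less where a joint would pass 70% of its speed; a pose out of reach is approached as far as the arm can. A call with a number of a shift or a turn outside -1 to 1 is refused whole. A call with a gripper value outside its range is refused whole. The fingers move at their own pace and stop on an object; "squeeze" is the grip in N (left out, the last holds). Time passes only in rows, so rows that repeat a pose let the fingers close. It gives the time, the measured TCP pose, the force, the opening and the grip force at its end, in the units of the state.
- readout.read_state(): the state, without advancing time (a new reading comes with each control period).
- optics.capture(name): name is "scene" or "side" or "wrist"; returns a dict with "image" (480x640x3 uint8, red, green, blue), "fx", "fy", "cx", "cy" (pixels), "xyz" and "attitude" of the camera in the world. Camera axes: x right, y up, looking along -z (the intrinsics and any distortion apply to the point x, -y, -z); pixel columns grow to the right and rows downward; lengths in m; the calibration is good to about 2 mm. A picture is of the moment at which its call begins. There is no depth.
- workorder.close_job(): hands the job in; it is judged then, once.
Trained networks look in a picture, given as the dict that the camera call returned (one of the last four; its "shot" number tells which), for a name from the list of things; names that differ only in an ending like _2 or _b are one class to them, and where a whole thing is asked for, a point or a joint stands for the part that bears it (a point fixed in the world has none). Each returns a list of dicts, best first, with "p" (0 to 1); they miss things now and then, are a little off and sometimes report something else, mostly with a low value. They report only what shows in the picture. A call takes as long as a camera call. They do not tell look-alikes from the thing itself.
- spotter.silhouettes(target, picture): "region" (480x640 bool, what is visible of it).
- spotter.pinpoint(target, picture): "xyz" ([x, y, z] in m, in world coordinates, good to about 4 mm: a listed point, or the origin of a listed thing).
The state is a dict: "t": time; "joint_positions": joint angles; "qd": joint speeds; "effort": joint torques, N m; "position": TCP position; "tool_rot": TCP orientation; "ft_force": force on the tool from outside, world axes, zero at the start; "torque": the same for the moment, N m; "finger_gap": opening from 0.0 (shut) to 1.0 (fully open); "finger_force": force on a finger pad.
Only numpy, scipy, OpenCV 4.12 (cv2) and the standard library are available. Lean on these libraries where they do the work, as an engineer would, in place of code of your own. Each camera call takes 0.05 s, during which the arm holds its last target. There are 200 camera calls.

### The job

Put the washed steel coffee filter back together on the small steel saucer: first stand the collecting cup in the middle of the saucer, then seat the brewing cup with the holes in its floor fully home in the collecting cup's mouth, next lower the press disc down onto the brewing cup's floor with its stem up, and last put the lid on. Let go of everything with the filter standing straight, and leave the drinking tumbler and all the other things on the counter where they are.

Things in the scene. Friction and masses are not known exactly. Their poses are not given: they have to be found in the camera images.
- collector: collecting cup, lower half of the filter: upright straight open steel cup, outside diameter 64 mm, inside 59 mm, 66 mm tall; plain floor 3 mm thick without holes; two thin raised lines round its side. On the saucer its origin is 3 mm above the saucer's. 0.12 kg. Origin: centre of its underside, z up
- brew_cup: brewing cup, upper half of the filter: upright open steel cup, rings of small dark holes in its floor; side 64 mm outside, 59 inside diameter; rim 86 mm, inner floor 15 mm above origin. Lowest 12 mm: foot, 54 mm wide narrowing to 48; flange 67 mm wide above it (z 12 to 15) rests on the collecting cup's rim: origin then 54 mm above that cup's. 0.13 kg. Origin: centre of foot's underside, z up
- press_disc: press disc: steel disc with holes, 50 mm diameter, 3 mm thick, flat on the counter, with an upright central stem 9 mm thick and on top of it a round knob 11 mm wide (64 to 78 mm above origin). On the brewing cup's floor its origin is 15 mm above that cup's and the knob stands 7 mm out of the cup. 0.05 kg. Origin: centre of its underside, z up
- lid: lid, right way up: steel; skirt 8 mm deep, 80 mm wide at its lower edge (inside 74 narrowing to 70 mm), goes over the brewing cup's rim, the flat ring inside rests on it: origin then 78 mm above that cup's. Raised middle 55 mm wide, top at 24 mm, hollow below for the press disc's knob; grip knob 13 mm wide from 24 to 42 mm. 0.07 kg. Origin: centre of its lower edge's plane, z up
- saucer: round stainless saucer, fixed to the counter, flat floor about 94 mm across and 3 mm above the counter, rim 120 mm across and 11 mm high. Origin: centre of its underside at counter height.
- jar: bystander: empty open glass jar, 76 mm diameter, 98 mm tall. Origin: centre of its underside.
- tumbler: bystander: steel drinking tumbler, not part of the filter: widens from 44 mm at the foot to a flared lip of 68 mm, 111 mm tall, floor without holes. Origin: centre of its underside.
- mortar: bystander: grey granite mortar, 130 mm across the top, 90 mm tall. Origin: centre of its underside.
- pestle: bystander: stubby granite pestle lying on the counter, 118 mm long along its x axis, up to 41 mm thick. Origin: on the counter under its middle.
- jug: bystander: blue plastic jug, 112 mm across the top, 167 mm tall, handle standing out 96 mm from its axis towards its own +y, spout towards its own -y. Origin: centre of its underside.
Mind the look-alikes: they are no part of the job. Leave any pink look-alike of the lid alone.

How it is judged:
By the outcome, as a careful person would: the job done as asked, in the order asked, and still so for the second after the job is handed in, with the robot touching nothing.
It also fails if it takes over 115 s, if anything falls off the work surface, if the arm or the gripper's body presses on something with over 40 N, if the wrist force passes 120 N, or if a joint passes its speed limit or range.

## Working session

There is one attempt and no reset: what is moved stays moved. The work goes in short steps, Python scripts to look and compute and a tool call to move; the robot and the scene stay as the last step left them, time stands still between calls to the robot, and variables do not carry over. Pictures are saved under pics/ and viewed, at most 14 in all, crops included, and the job is handed in when it is done.

Besides the shell and the picture viewer there is one more tool, called after "Call:" as name(argument=value, ...) on one line, values as JSON. servo_tool: Moves the arm, as the interface text tells. Its arguments: {"type":"object","properties":{"targets":{"type":"string"},"squeeze":{"type":"number"}},"required":["targets"]}

```bash
mkdir -p pics; ls; cat > h.py <<'E'
import numpy as np, cv2
from station import readout, optics, workorder, spotter
def save(p,n): cv2.imwrite('pics/'+n,cv2.cvtColor(p['image'],cv2.COLOR_RGB2BGR))
E
python3 - <<'E'
from h import *
s=readout.read_state(); print(s)
for c in ['scene','side']:
    p=optics.capture(c); save(p,c+'0.png'); print(c,{k:v for k,v in p.items() if k!='image'})
    for n in ['collector','brew_cup','press_disc','lid','saucer','jar','tumbler','mortar','pestle','jug']:
        print(n,[(round(d['p'],2),np.round(d['xyz'],3).tolist()) for d in spotter.pinpoint(n,p)])
E
```

```text
pics
{'t': 0.0, 'joint_positions': array([-0.04170444,  0.31173411,  0.01398489,  1.51306004, -0.00436985,
        1.31921728, -0.02720595]), 'qd': array([ 2.13221692e-05, -2.19665306e-03, -2.55470228e-04, -1.83624338e-04,
       -7.33245107e-04,  4.60449288e-04,  1.48629019e-03]), 'effort': array([-8.45983850e-04, -3.79911804e+01,  1.45537080e-01, -2.30588043e+01,
        1.22032766e-02,  1.37352623e-02,  4.05736500e-06]), 'position': array([5.49314686e-01, 9.80774450e-06, 2.52215185e-01]), 'tool_rot': array([-3.13920731e+00,  1.24431799e-04,  1.57088604e+00]), 'ft_force': array([-0.81923503,  0.11911543, -0.64165007]), 'torque': array([0.03583061, 0.03187201, 0.03295821]), 'finger_force': 0.0, 'finger_gap': 0.9997748937749759}
scene {'fx': 508.8097183361294, 'fy': 508.8097183361294, 'cx': 315.91674220907834, 'cy': 239.5100694343542, 'xyz': array([1.13370891, 0.33929785, 1.16000365]), 'attitude': array([ 0.54506253, -0.00883661,  2.1138604 ]), 'shot': 1}
collector [(0.9, [0.398, -0.308, 0.001])]
brew_cup [(0.84, [0.483, 0.001, 0.001])]
press_disc [(0.55, [0.398, 0.276, 0.003])]
lid 
[... 486 characters left out ...]
92645, 1.1462462 , 1.08059455]), 'attitude': array([ 8.35172706e-01, -4.83463032e-04, -2.93081766e+00]), 'shot': 2}
collector [(0.59, [0.394, -0.306, 0.002])]
brew_cup [(0.67, [0.485, -0.001, 0.004])]
press_disc [(0.62, [0.4, 0.276, 0.005])]
lid [(0.65, [0.657, 0.455, 0.005]), (0.64, [0.71, 0.293, 0.002]), (0.58, [0.58, 0.255, -0.001]), (0.29, [0.647, 0.022, -0.003])]
saucer [(0.65, [0.645, 0.021, -0.002])]
jar [(0.81, [0.616, -0.277, 0.002]), (0.53, [0.392, -0.307, 0.001])]
tumbler [(0.66, [0.546, -0.152, 0.002])]
mortar [(0.93, [0.483, -0.504, 0.004]), (0.27, [0.645, 0.021, -0.004])]
pestle [(0.75, [0.537, 0.146, -0.005])]
jug [(0.72, [0.472, 0.502, 0.001]), (0.18, [0.535, 0.147, -0.004])]
```

View pics/scene0.png

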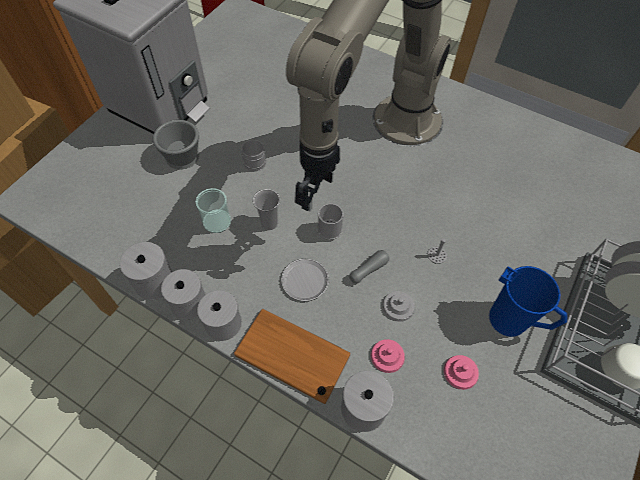

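View pics/side0.png

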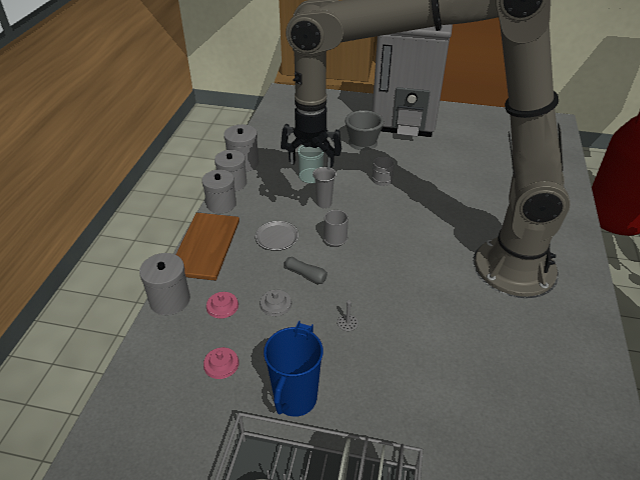

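Found: grey lid at (0.58, 0.258), two pink ones beyond it. The collector is on the far right at (0.396, -0.307), the brew cup sits under the gripper, and the saucer is at (0.64, 0.022). I'll go to the collector first.

Call:
servo_tool(targets="-0.2 -0.12 0 0 0 0 1;-0.4 -0.24 0 0 0 0 1;-0.6 -0.36 0 0 0 0 1;-0.8 -0.48 0 0 0 0 1;-1 -0.616 0 0 0 0 1;-1 -0.616 0 0 0 0 1;-1 -0.616 0 0 0 0 1;-1 -0.616 0 0 0 0 1")

```text
t: 1.9
position: [0.3955, -0.2509, 0.2535]
tool_rot: [3.141, -0.0, 1.567]
ft_force: [0.6, -0.4, 0.3]
finger_gap: 0.998
finger_force: 0.0
```

Call:
servo_tool(targets="-0.1 0 0 0 0 0 1;-0.228 0 0 0 0 0 1;-0.228 0 0 0 0 0 1;-0.228 0 0 0 0 0 1;-0.228 0 0 0 0 0 1")

```text
t: 2.4
position: [0.3972, -0.3048, 0.2531]
tool_rot: [3.141, -0.002, 1.575]
ft_force: [0.6, -0.4, -0.3]
finger_gap: 0.999
finger_force: 0.0
```

```bash
cat >> h.py <<'E'
from scipy.spatial.transform import Rotation as Ro
def pin(p,n): return [(round(d['p'],2),np.round(d['xyz'],3).tolist()) for d in spotter.pinpoint(n,p)]
def st():
    s=readout.read_state(); print('t',round(s['t'],2),np.round(s['position'],4),np.round(s['tool_rot'],3),'F',np.round(s['ft_force'],1),'gap',round(s['finger_gap'],3),round(s['finger_force'],1)); return s
def proj(p,X):
    R=Ro.from_euler('xyz',p['attitude']).as_matrix(); c=(np.atleast_2d(X)-p['xyz'])@R
    return np.c_[p['cx']+p['fx']*c[:,0]/-c[:,2], p['cy']-p['fy']*c[:,1]/-c[:,2]]
def ray(p,u,v,z):
    R=Ro.from_euler('xyz',p['attitude']).as_matrix(); d=R@np.array([(u-p['cx'])/p['fx'],-(v-p['cy'])/p['fy'],-1]); return p['xyz']+d*(z-p['xyz'][2])/d[2]
E
python3 - <<'E'
from h import *
st(); p=optics.capture('wrist'); save(p,'w1.png'); print({k:v for k,v in p.items() if k!='image'})
print(pin(p,'collector'))
for d in spotter.silhouettes('collector',p)[:2]:
    ys,xs=np.where(d['region']); print(d['p'],xs.min(),xs.max(),ys.min(),ys.max())
E
```

```text
t 2.4 [ 0.3972 -0.3048  0.2531] [ 3.141e+00 -2.000e-03  1.575e+00] F [ 0.6 -0.4 -0.3] gap 0.999 0.0
{'fx': 339.5413011390332, 'fy': 339.5413011390332, 'cx': 317.21146875872626, 'cy': 239.35156106472644, 'xyz': array([ 0.39747392, -0.23651412,  0.3730906 ]), 'attitude': array([-0.27140865, -0.00105476,  0.00373539]), 'shot': 3}
[(0.76, [0.395, -0.309, 0.002])]
0.76 278 347 181 255
```

View pics/w1.png

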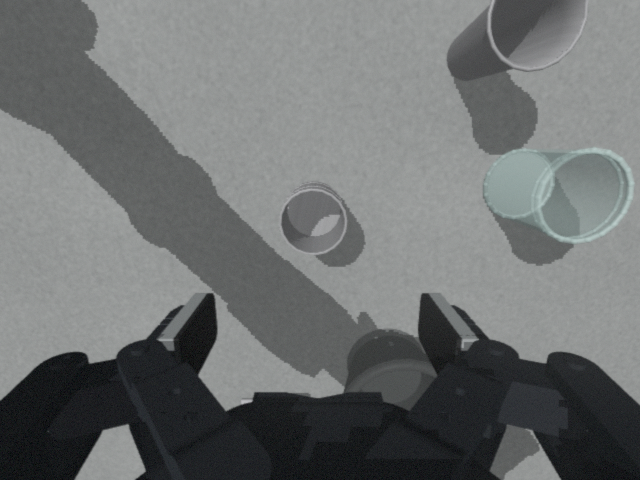

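The wrist picture shows the collector rim at about (314, 222), giving (0.395, -0.307). That matches the other cameras. The shut fingers will clear it, so I'm going down to grasp.

Call:
servo_tool(targets="0 0 0.15 0 0 0 1;0 0 0.3 0 0 0 1;0 0 0.45 0 0 0 1;0 0 0.6 0 0 0 1;0 0 0.7 0 0 0 1;0 0 0.78 0 0 0 1;0 0 0.83 0 0 0 1;0 0 0.83 0 0 0 1;0 0 0.83 0 0 0 0.3;0 0 0.83 0 0 0 0.3;0 0 0.83 0 0 0 0.2;0 0 0.83 0 0 0 0.2;0 0 0.83 0 0 0 0.2;0 0 0.83 0 0 0 0.2;0 0 0.83 0 0 0 0.2;0 0 0.83 0 0 0 0.2", squeeze=40)

```text
t: 4.15
position: [0.3973, -0.3079, 0.0473]
tool_rot: [3.139, 0.002, 1.571]
ft_force: [-0.2, -0.2, 6.5]
finger_gap: 0.731
finger_force: 44.5
```

Call:
servo_tool(targets="0 0 -0.1 0 0 0 0.2;0 0 -0.25 0 0 0 0.2;0 0 -0.4 0 0 0 0.2;0 0 -0.55 0 0 0 0.2;0 0 -0.64 0 0 0 0.2;0 0 -0.64 0 0 0 0.2;0.13 0.1 -0.64 0 0 0 0.2;0.28 0.21 -0.64 0 0 0 0.2;0.43 0.32 -0.64 0 0 0 0.2;0.58 0.43 -0.64 0 0 0 0.2;0.73 0.54 -0.64 0 0 0 0.2;0.88 0.65 -0.64 0 0 0 0.2;0.95 0.71 -0.64 0 0 0 0.2;0.95 0.71 -0.64 0 0 0 0.2;0.95 0.71 -0.64 0 0 0 0.2")

```text
t: 5.65
position: [0.5724, -0.0692, 0.2037]
tool_rot: [-3.138, 0.0, 1.572]
ft_force: [0.2, -1.3, -1.5]
finger_gap: 0.727
finger_force: 44.3
```

```bash
python3 - <<'E'
from h import *
st()
for c in ['wrist','scene','side']:
    p=optics.capture(c); save(p,c+'2.png'); print(c,'collector',pin(p,'collector'),'saucer',pin(p,'saucer'),'brew',pin(p,'brew_cup'))
    for d in spotter.silhouettes('saucer',p)[:1]:
        m=d['region'].astype(np.uint8); cs=max(cv2.findContours(m,0,2)[0],key=len)
        e=cv2.fitEllipse(cv2.convexHull(cs)); print(e, ray(p,*e[0],0.011))
E
```

```text
t 5.65 [ 0.5724 -0.0692  0.2037] [-3.138  0.     1.572] F [ 0.2 -1.3 -1.5] gap 0.727 44.3
wrist collector [(0.79, [0.573, -0.072, 0.156])] saucer [(0.71, [0.643, 0.023, 0.003])] brew [(0.87, [0.482, 0.002, -0.0])]
((401.29931640625, 112.02284240722656), (135.49490356445312, 147.52345275878906), 25.320877075195312) [0.64504519 0.02615105 0.011     ]
scene collector [(0.93, [0.575, -0.072, 0.158]), (0.16, [0.482, 0.002, 0.001])] saucer [(0.79, [0.64, 0.023, 0.002])] brew [(0.84, [0.481, 0.001, -0.001])]
((304.11944580078125, 279.544921875), (41.85236358642578, 47.8381233215332), 89.11665344238281) [0.64850966 0.02356154 0.011     ]
side collector [(0.92, [0.574, -0.07, 0.158])] saucer [(0.88, [0.644, 0.024, -0.003])] brew [(0.62, [0.486, -0.001, -0.002])]
((276.8649597167969, 234.97161865234375), (29.30792999267578, 43.49109649658203), 85.94063568115234) [0.64478018 0.0247128  0.011     ]
```

Call:
servo_tool(targets="0.13 0.09 0 0 0 0 0.2;0.26 0.19 0 0 0 0 0.2;0.38 0.28 0 0 0 0 0.2;0.38 0.28 0.1 0 0 0 0.2;0.38 0.28 0.25 0 0 0 0.2;0.38 0.28 0.4 0 0 0 0.2;0.38 0.28 0.5 0 0 0 0.2;0.38 0.28 0.56 0 0 0 0.2;0.38 0.28 0.58 0 0 0 0.2;0.38 0.28 0.59 0 0 0 0.2;0.38 0.28 0.59 0 0 0 0.2;0.38 0.28 0.59 0 0 0 0.2")

```text
t: 7.6
position: [0.6448, 0.0256, 0.0601]
tool_rot: [3.138, -0.0, 1.571]
ft_force: [0.3, 0.4, -1.1]
finger_gap: 0.729
finger_force: 44.4
```

```bash
python3 - <<'E'
from h import *
st()
for c in ['scene','side']:
    p=optics.capture(c); print(c,'collector',pin(p,'collector'),'saucer',pin(p,'saucer'))
E
```

```text
t 7.6 [0.6448 0.0256 0.0601] [ 3.138 -0.     1.571] F [ 0.3  0.4 -1.1] gap 0.729 44.4
scene collector [(0.91, [0.644, 0.024, 0.009])] saucer [(0.68, [0.641, 0.023, 0.001])]
side collector [(0.78, [0.644, 0.026, 0.012]), (0.33, [0.617, -0.275, 0.002])] saucer [(0.76, [0.644, 0.023, -0.003])]
```

Call:
servo_tool(targets="0 -0.006 0.01 0 0 0 0.2;0 -0.006 0.02 0 0 0 0.2;0 -0.006 0.03 0 0 0 0.2;0 -0.006 0.036 0 0 0 0.2;0 -0.006 0.036 0 0 0 0.2;0 -0.006 0.036 0 0 0 0.2")

```text
t: 8.5
position: [0.6418, 0.0256, 0.0504]
tool_rot: [-3.141, -0.0, 1.571]
ft_force: [-3.1, 0.6, 5.9]
finger_gap: 0.727
finger_force: 44.8
```

Contact at the expected height. Next: release, lift, and move on over the brew cup.

Call:
servo_tool(targets="0 0 0 0 0 0 0.6;0 0 0 0 0 0 1;0 0 0 0 0 0 1;0 0 0 0 0 0 1;0 0 -0.1 0 0 0 1;0 0 -0.25 0 0 0 1;0 0 -0.4 0 0 0 1;0 0 -0.55 0 0 0 1;0 0 -0.7 0 0 0 1;0 0 -0.8 0 0 0 1;-0.03 -0.15 -0.8 0 0 0 1;-0.06 -0.3 -0.8 0 0 0 1;-0.1 -0.45 -0.8 0 0 0 1;-0.1 -0.6 -0.8 0 0 0 1;-0.1 -0.632 -0.8 0 0 0 1;-0.1 -0.632 -0.8 0 0 0 1;-0.1 -0.632 -0.8 0 0 0 1")

```text
t: 10.2
position: [0.4853, 0.0007, 0.2497]
tool_rot: [3.139, -0.0, 1.571]
ft_force: [-0.4, 0.2, 0.7]
finger_gap: 1.001
finger_force: 0.0
```

```bash
python3 - <<'E'
from h import *
st()
for c in ['wrist','scene','side']:
    p=optics.capture(c); save(p,c+'3.png'); print(c,'collector',pin(p,'collector'),'saucer',pin(p,'saucer'),'brew',pin(p,'brew_cup'))
E
```

```text
t 10.2 [0.4853 0.0007 0.2497] [ 3.139 -0.     1.571] F [-0.4  0.2  0.7] gap 1.001 0.0
wrist collector [(0.67, [0.645, 0.025, 0.005])] saucer [] brew [(0.75, [0.482, 0.002, -0.0])]
scene collector [(0.62, [0.646, 0.027, 0.004])] saucer [(0.8, [0.64, 0.021, 0.0])] brew [(0.84, [0.481, 0.004, -0.001])]
side collector [(0.7, [0.639, 0.025, 0.004]), (0.45, [0.547, -0.154, 0.001])] saucer [(0.56, [0.645, 0.022, -0.002]), (0.22, [0.581, 0.253, -0.001])] brew [(0.95, [0.486, -0.002, 0.001])]
```

View pics/wrist3.png

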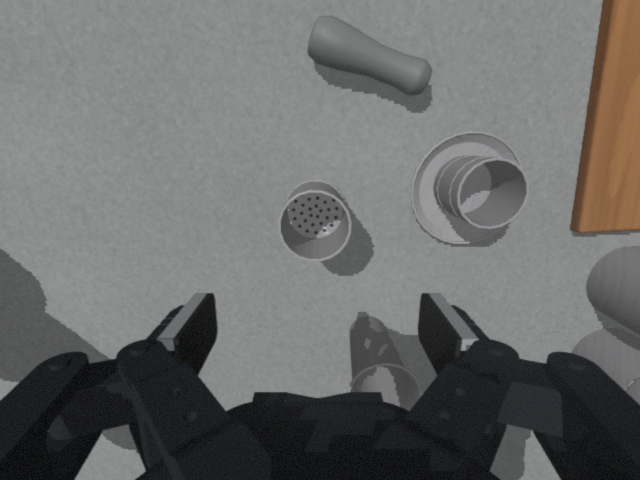

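Brew cup (holes visible) at pixel (315, 225); collector stands in the saucer near (470, 190). Next I grasp the brew cup.

Call:
servo_tool(targets="0 -0.004 0.15 0 0 0 1;0 -0.004 0.3 0 0 0 1;0 -0.004 0.45 0 0 0 1;0 -0.004 0.58 0 0 0 1;0 -0.004 0.68 0 0 0 1;0 -0.004 0.73 0 0 0 1;0 -0.004 0.73 0 0 0 1;0 -0.004 0.73 0 0 0 0.3;0 -0.004 0.73 0 0 0 0.3;0 -0.004 0.73 0 0 0 0.2;0 -0.004 0.73 0 0 0 0.2;0 -0.004 0.73 0 0 0 0.2;0 -0.004 0.73 0 0 0 0.2;0 -0.004 0.73 0 0 0 0.2;0 -0.004 0.73 0 0 0 0.2", squeeze=40)

```text
t: 12.3
position: [0.4844, 0.0006, 0.0686]
tool_rot: [3.138, -0.0, 1.571]
ft_force: [-1.1, 0.1, 6.4]
finger_gap: 0.737
finger_force: 44.2
```

Call:
servo_tool(targets="0 0 -0.1 0 0 0 0.2;0 0 -0.2 0 0 0 0.2;0 0 -0.3 0 0 0 0.2;0 0 -0.4 0 0 0 0.2;0 0 -0.48 0 0 0 0.2;0 0 -0.48 0 0 0 0.2;0.02 0.15 -0.48 0 0 0 0.2;0.05 0.3 -0.48 0 0 0 0.2;0.08 0.45 -0.48 0 0 0 0.2;0.1 0.58 -0.48 0 0 0 0.2;0.1 0.63 -0.48 0 0 0 0.2;0.1 0.636 -0.48 0 0 0 0.2;0.1 0.636 -0.48 0 0 0 0.2;0.1 0.636 -0.48 0 0 0 0.2")

```text
t: 13.7
position: [0.6407, 0.0252, 0.1861]
tool_rot: [-3.139, 0.0, 1.57]
ft_force: [0.3, -0.1, -1.9]
finger_gap: 0.74
finger_force: 45.0
```

```bash
python3 - <<'E'
from h import *
st()
for c in ['wrist','scene','side']:
    p=optics.capture(c); save(p,c+'4.png'); print(c,'collector',pin(p,'collector'),'brew',pin(p,'brew_cup'))
s=cv2.imread('pics/side4.png')[170:270,210:350]; a=cv2.imread('pics/scene4.png')[200:320,240:380]
cv2.imwrite('pics/c4.png',np.hstack([cv2.resize(s,(400,400),interpolation=2),cv2.resize(a,(400,400),interpolation=2)]))
E
```

```text
t 13.7 [0.6407 0.0252 0.1861] [-3.139  0.     1.57 ] F [ 0.3 -0.1 -1.9] gap 0.74 45.0
wrist collector [(0.65, [0.643, 0.027, 0.004])] brew [(0.62, [0.636, 0.027, 0.116])]
scene collector [(0.86, [0.641, 0.026, 0.001]), (0.51, [0.472, 0.501, -0.001]), (0.2, [0.64, 0.023, 0.003])] brew [(0.9, [0.638, 0.025, 0.116])]
side collector [(0.55, [0.64, 0.028, 0.003])] brew [(0.89, [0.643, 0.026, 0.12]), (0.42, [0.487, -0.503, 0.003])]
```

View pics/c4.png

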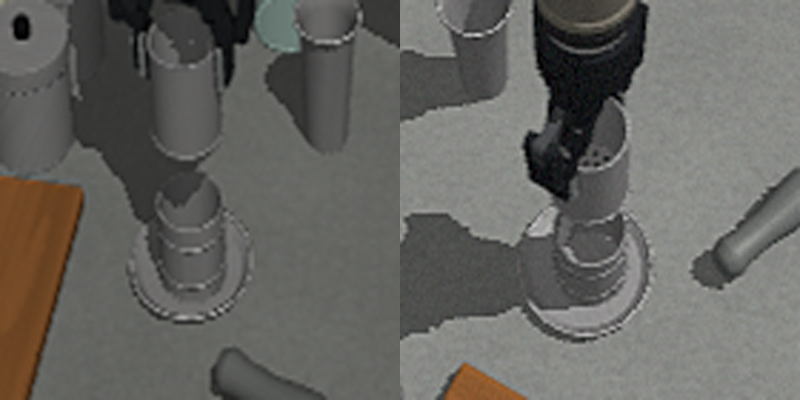

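Side and scene crops show the brew cup squarely above the collector. Lowering in with small steps.

Call:
servo_tool(targets="0.004 0.006 0.05 0 0 0 0.2;0.004 0.006 0.1 0 0 0 0.2;0.004 0.006 0.15 0 0 0 0.2;0.004 0.006 0.17 0 0 0 0.2;0.004 0.006 0.18 0 0 0 0.2;0.004 0.006 0.19 0 0 0 0.2;0.004 0.006 0.2 0 0 0 0.2;0.004 0.006 0.21 0 0 0 0.2;0.004 0.006 0.21 0 0 0 0.2;0.004 0.006 0.21 0 0 0 0.2")

```text
t: 15.15
position: [0.6436, 0.0265, 0.1345]
tool_rot: [3.141, -0.0, 1.571]
ft_force: [-0.1, -0.0, -2.0]
finger_gap: 0.742
finger_force: 45.1
```

Call:
servo_tool(targets="0 -0.004 0.008 0 0 0 0.2;0 -0.004 0.016 0 0 0 0.2;0 -0.004 0.024 0 0 0 0.2;0 -0.004 0.032 0 0 0 0.2;0 -0.004 0.036 0 0 0 0.2;0 -0.004 0.036 0 0 0 0.2;0 -0.004 0.036 0 0 0 0.2")

```text
t: 15.85
position: [0.6428, 0.0265, 0.1259]
tool_rot: [3.141, -0.0, 1.571]
ft_force: [-0.7, 0.1, 1.6]
finger_gap: 0.741
finger_force: 45.1
```

Call:
servo_tool(targets="0 0 0.004 0 0 0 0.2;0 0 0.006 0 0 0 0.2;0 0 0.006 0 0 0 0.2;0 0 0.006 0 0 0 0.6;0 0 0.006 0 0 0 1;0 0 0.006 0 0 0 1;0 0 0.006 0 0 0 1;0 0 -0.1 0 0 0 1;0 0 -0.25 0 0 0 1;0 0 -0.4 0 0 0 1;0 0 -0.5 0 0 0 1;0.1 -0.1 -0.5 0 0 0 1;0.25 -0.24 -0.5 0 0 0 1;0.4 -0.39 -0.5 0 0 0 1;0.55 -0.53 -0.5 0 0 0 1;0.7 -0.68 -0.5 0 0 0 1;0.85 -0.82 -0.5 0 0 0 1;0.98 -0.96 -0.5 0 0 0 1;0.98 -0.972 -0.5 0 0 0 1;0.98 -0.972 -0.5 0 0 0 1")

```text
t: 17.85
position: [0.3974, 0.2735, 0.2504]
tool_rot: [-3.141, -0.001, 1.577]
ft_force: [1.0, -0.8, -1.4]
finger_gap: 1.001
finger_force: 0.0
```

Call:
servo_tool(targets="0 0 0 0 0 0 1;0 0 0 0 0 0 1;0 0 0 0 0 0 1")

```text
t: 18.15
position: [0.401, 0.27, 0.2501]
tool_rot: [3.141, 0.001, 1.567]
ft_force: [0.8, -0.1, -0.2]
finger_gap: 1.001
finger_force: 0.0
```

```bash
python3 - <<'E'
from h import *
st()
for c in ['wrist','scene','side']:
    p=optics.capture(c); save(p,c+'5.png'); print(c,'collector',pin(p,'collector'),'brew',pin(p,'brew_cup'),'press',pin(p,'press_disc'))
s=cv2.imread('pics/side5.png')[170:270,210:350]; a=cv2.imread('pics/scene5.png')[200:320,240:380]
w=cv2.imread('pics/wrist5.png')
cv2.imwrite('pics/c5.png',np.hstack([np.vstack([cv2.resize(s,(300,240),interpolation=2),cv2.resize(a,(300,240),interpolation=2)]),w[:,80:560]]))
E
```

```text
t 18.15 [0.401  0.27   0.2501] [3.141e+00 1.000e-03 1.567e+00] F [ 0.8 -0.1 -0.2] gap 1.001 0.0
wrist collector [] brew [(0.61, [0.636, 0.026, 0.055])] press [(0.7, [0.399, 0.277, -0.001])]
scene collector [(0.63, [0.644, 0.023, -0.001]), (0.62, [0.537, 0.144, -0.003])] brew [(0.97, [0.642, 0.026, 0.053])] press [(0.85, [0.401, 0.278, 0.002])]
side collector [(0.66, [0.639, 0.026, 0.002])] brew [(0.62, [0.644, 0.024, 0.06])] press [(0.63, [0.394, 0.276, 0.004])]
```

View pics/c5.png

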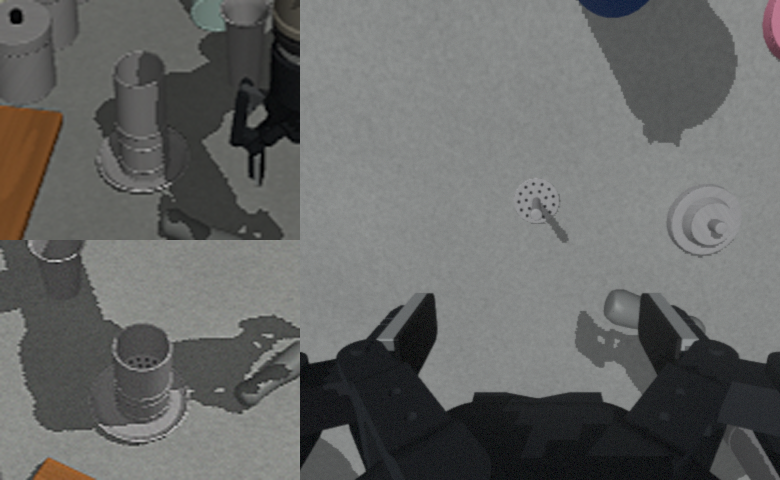

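Brew cup is seated straight on the collector. Press disc is at (0.3985, 0.277), at pixel (537, 200) of the combined picture. I'll grip its knob high up so the fingers barely enter the cup later.

Call:
servo_tool(targets="0.024 -0.006 0.15 0 0 0 1;0.024 -0.006 0.3 0 0 0 0.6;0.024 -0.006 0.45 0 0 0 0.3;0.024 -0.006 0.56 0 0 0 0.1;0.024 -0.006 0.64 0 0 0 0;0.024 -0.006 0.675 0 0 0 0;0.024 -0.006 0.675 0 0 0 0;0.024 -0.006 0.675 0 0 0 0", squeeze=30)

```text
t: 19.55
position: [0.3987, 0.2781, 0.0825]
tool_rot: [3.14, -0.001, 1.571]
ft_force: [0.1, 0.6, 0.0]
finger_gap: 0.5
finger_force: 0.0
```

```bash
python3 - <<'E'
from h import *
st(); p=optics.capture('wrist'); save(p,'w6.png')
E
```

```text
t 19.55 [0.3987 0.2781 0.0825] [ 3.140e+00 -1.000e-03  1.571e+00] F [0.1 0.6 0. ] gap 0.5 0.0
```

View pics/w6.png

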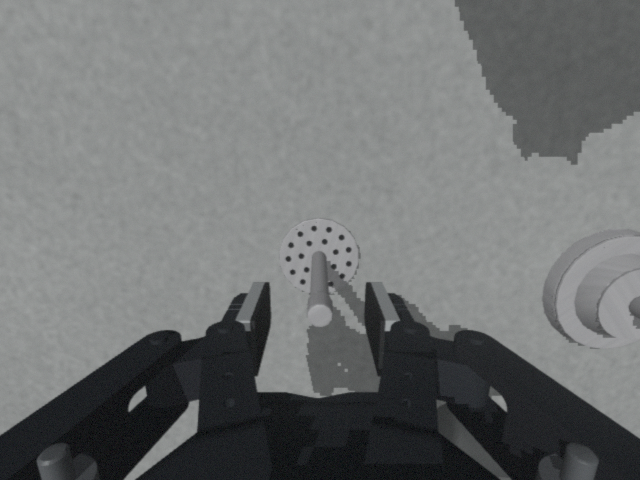

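Knob at (319, 316), within a millimetre of the predicted TCP spot between the pads. Closing.

Call:
servo_tool(targets="0 0 0 0 0 0 -0.6;0 0 0 0 0 0 -0.9;0 0 0 0 0 0 -1;0 0 0 0 0 0 -1;0 0 0 0 0 0 -1;0 0 0 0 0 0 -1;0 0 0 0 0 0 -1", squeeze=30)

```text
t: 20.3
position: [0.399, 0.278, 0.0823]
tool_rot: [3.14, -0.001, 1.571]
ft_force: [1.1, 0.2, 6.4]
finger_gap: 0.112
finger_force: 29.5
```

Call:
servo_tool(targets="0 0 -0.1 0 0 0 -1;0 0 -0.25 0 0 0 -1;0 0 -0.4 0 0 0 -1;0 0 -0.55 0 0 0 -1;0 0 -0.68 0 0 0 -1;0 0 -0.68 0 0 0 -1;-0.13 0.12 -0.68 0 0 0 -1;-0.27 0.26 -0.68 0 0 0 -1;-0.41 0.4 -0.68 0 0 0 -1;-0.55 0.54 -0.68 0 0 0 -1;-0.7 0.68 -0.68 0 0 0 -1;-0.85 0.82 -0.68 0 0 0 -1;-0.95 0.92 -0.68 0 0 0 -1;-1 0.97 -0.68 0 0 0 -1;-1 0.972 -0.68 0 0 0 -1;-1 0.972 -0.68 0 0 0 -1;-1 0.972 -0.68 0 0 0 -1;-1 0.972 -0.68 0 0 0 -1;-1 0.972 -0.68 0 0 0 -1;-1 0.972 -0.68 0 0 0 -1")

```text
t: 22.3
position: [0.6407, 0.0283, 0.2519]
tool_rot: [3.141, -0.0, 1.572]
ft_force: [-0.1, 0.5, 0.3]
finger_gap: 0.109
finger_force: 29.5
```

```bash
python3 - <<'E'
from h import *
st()
for c in ['wrist','scene','side']:
    p=optics.capture(c); save(p,c+'7.png'); print(c,'collector',pin(p,'collector'),'brew',pin(p,'brew_cup'),'press',pin(p,'press_disc'))
s=cv2.imread('pics/side7.png')[140:260,210:350]; a=cv2.imread('pics/scene7.png')[180:320,240:380]
w=cv2.imread('pics/wrist7.png')
cv2.imwrite('pics/c7.png',np.hstack([np.vstack([cv2.resize(s,(300,240),interpolation=2),cv2.resize(a,(300,240),interpolation=2)]),w[:,80:560]]))
E
```

```text
t 22.3 [0.6407 0.0283 0.2519] [ 3.141 -0.     1.572] F [-0.1  0.5  0.3] gap 0.109 29.5
wrist collector [] brew [(0.64, [0.641, 0.027, 0.057]), (0.33, [0.64, 0.028, 0.17])] press [(0.61, [0.64, 0.028, 0.174])]
scene collector [(0.59, [0.643, 0.028, 0.005])] brew [(0.67, [0.64, 0.03, 0.056])] press [(0.74, [0.643, 0.03, 0.168])]
side collector [(0.57, [0.638, 0.028, 0.003])] brew [(0.76, [0.645, 0.024, 0.056])] press [(0.67, [0.639, 0.029, 0.172]), (0.51, [0.582, 0.256, -0.003]), (0.34, [0.64, 0.026, 0.003])]
```

View pics/c7.png

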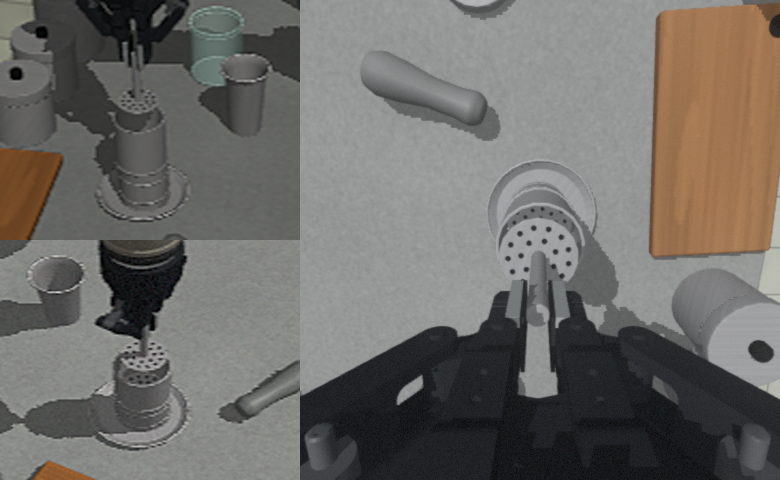

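Disc hangs level above the cup; offset about 1 mm in x and -1.5 mm in y. Lowering.

Call:
servo_tool(targets="-0.006 0.004 0.05 0 0 0 -1;-0.006 0.004 0.09 0 0 0 -1;-0.006 0.004 0.12 0 0 0 -1;-0.006 0.004 0.15 0 0 0 -1;-0.006 0.004 0.18 0 0 0 -1;-0.006 0.004 0.21 0 0 0 -1;-0.006 0.004 0.24 0 0 0 -1;-0.006 0.004 0.27 0 0 0 -1;-0.006 0.004 0.3 0 0 0 -1;-0.006 0.004 0.33 0 0 0 -1;-0.006 0.004 0.35 0 0 0 -1;-0.006 0.004 0.36 0 0 0 -1;-0.006 0.004 0.36 0 0 0 -1;-0.006 0.004 0.36 0 0 0 -1")

```text
t: 24.3
position: [0.6423, 0.026, 0.1619]
tool_rot: [3.141, -0.0, 1.571]
ft_force: [-0.4, -1.2, -0.6]
finger_gap: 0.109
finger_force: 29.5
```

Call:
servo_tool(targets="0 0 0.01 0 0 0 -1;0 0 0.018 0 0 0 -1;0 0 0.024 0 0 0 -1;0 0 0.028 0 0 0 -1;0 0 0.031 0 0 0 -1;0 0 0.031 0 0 0 -1;0 0 0.031 0 0 0 -1")

```text
t: 25.0
position: [0.6424, 0.026, 0.1543]
tool_rot: [3.14, 0.0, 1.571]
ft_force: [0.7, -0.1, 1.4]
finger_gap: 0.109
finger_force: 29.7
```

Call:
servo_tool(targets="0 0 0.002 0 0 0 -1;0 0 0.002 0 0 0 -0.6;0 0 0.002 0 0 0 -0.55;0 0 0.002 0 0 0 -0.55;0 0 -0.01 0 0 0 -0.55;0 0 -0.04 0 0 0 -0.55;0 0 -0.08 0 0 0 -0.55;0 0 -0.15 0 0 0 -0.55;0 0 -0.25 0 0 0 -0.5;0 0 -0.4 0 0 0 0;0 0 -0.5 0 0 0 0;0 0 -0.5 0 0 0 0")

```text
t: 26.2
position: [0.6446, 0.026, 0.2855]
tool_rot: [3.13, -0.001, 1.571]
ft_force: [0.1, -0.5, -0.8]
finger_gap: 0.501
finger_force: 0.0
```

Call:
servo_tool(targets="0.2 -0.05 0 0 0 0 0;0.4 -0.1 0 0 0 0 0;0.6 -0.16 0 0 0 0 0;0.8 -0.21 0 0 0 0 0;0.92 -0.248 0 0 0 0 0;0.92 -0.248 0 0 0 0 0;0.92 -0.248 0 0 0 0 0;0.92 -0.248 0 0 0 0 0")

```text
t: 27.0
position: [0.5807, 0.254, 0.2788]
tool_rot: [3.141, 0.002, 1.568]
ft_force: [-0.4, -0.1, -0.0]
finger_gap: 0.495
finger_force: 0.0
```

```bash
python3 - <<'E'
from h import *
st()
for c in ['wrist','scene','side']:
    p=optics.capture(c); save(p,c+'8.png'); print(c,'collector',pin(p,'collector'),'brew',pin(p,'brew_cup'),'press',pin(p,'press_disc'),'lid',pin(p,'lid'))
s=cv2.imread('pics/side8.png')[140:260,210:350]; a=cv2.imread('pics/scene8.png')[180:320,240:380]
w=cv2.imread('pics/wrist8.png')
cv2.imwrite('pics/c8.png',np.hstack([np.vstack([cv2.resize(s,(300,240),interpolation=2),cv2.resize(a,(300,240),interpolation=2)]),w[:,80:560]]))
E
```

```text
t 27.0 [0.5807 0.254  0.2788] [3.141e+00 2.000e-03 1.568e+00] F [-0.4 -0.1 -0. ] gap 0.495 0.0
wrist collector [(0.77, [0.643, 0.026, 0.003])] brew [(0.64, [0.642, 0.03, 0.057])] press [] lid [(0.95, [0.587, 0.26, 0.0]), (0.68, [0.654, 0.453, 0.0]), (0.6, [0.708, 0.29, 0.002])]
scene collector [(0.65, [0.644, 0.027, 0.002])] brew [(0.92, [0.642, 0.026, 0.055]), (0.66, [0.616, -0.279, 0.002])] press [(0.57, [0.642, 0.027, 0.073])] lid [(0.89, [0.583, 0.261, -0.004]), (0.8, [0.66, 0.453, 0.002]), (0.6, [0.713, 0.289, -0.0])]
side collector [(0.77, [0.639, 0.025, 0.002]), (0.65, [0.548, -0.15, -0.002])] brew [(0.6, [0.645, 0.026, 0.058]), (0.44, [0.472, 0.502, -0.002])] press [] lid [(0.84, [0.709, 0.297, -0.001]), (0.71, [0.657, 0.454, 0.005]), (0.55, [0.582, 0.254, 0.003])]
```

View pics/c8.png

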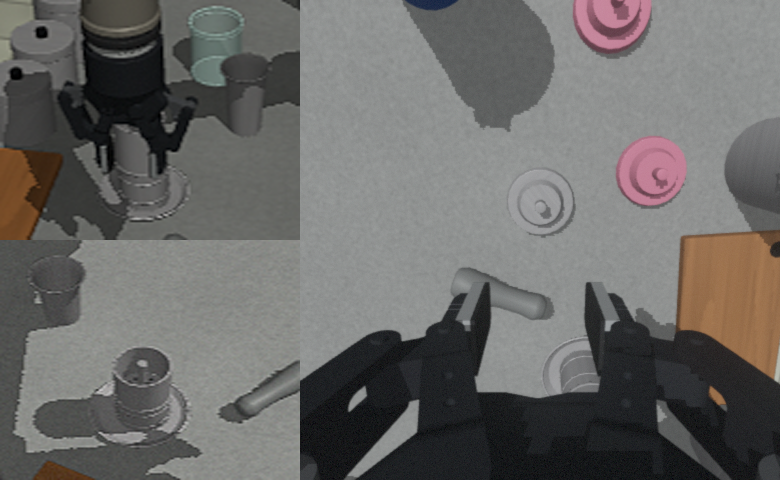

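Press disc is home in the cup (scene crop, knob near (142, 365)). Grey lid is at about pixel (540, 205), knob at (0.584, 0.257). I'll approach it and check from near.

Call:
servo_tool(targets="0.012 0.012 0.15 0 0 0 0;0.012 0.012 0.3 0 0 0 0;0.012 0.012 0.45 0 0 0 0;0.012 0.012 0.6 0 0 0 0;0.012 0.012 0.7 0 0 0 0;0.012 0.012 0.77 0 0 0 0;0.012 0.012 0.77 0 0 0 0;0.012 0.012 0.77 0 0 0 0")

```text
t: 28.55
position: [0.5832, 0.2592, 0.0866]
tool_rot: [3.141, -0.0, 1.571]
ft_force: [0.3, -0.7, 0.4]
finger_gap: 0.494
finger_force: 0.0
```

```bash
python3 - <<'E'
from h import *
s=st(); p=optics.capture('wrist'); save(p,'w9.png'); print(pin(p,'lid')[:2]); t=s['position']; print(proj(p,[[t[0],t[1],.042]]))
E
```

```text
t 28.55 [0.5832 0.2592 0.0866] [ 3.141 -0.     1.571] F [ 0.3 -0.7  0.4] gap 0.494 0.0
[(0.73, [0.708, 0.29, -0.001])]
[[315.87461811 280.80945451]]
```

View pics/w9.png

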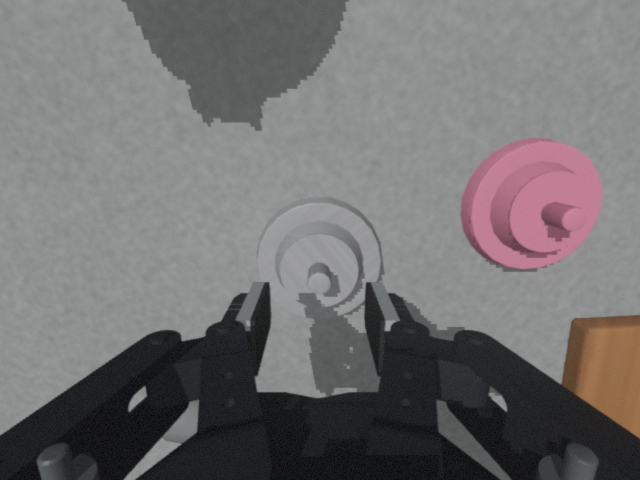

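Knob top at (319, 282), 1.5 mm to the right of the TCP; descend and grip.

Call:
servo_tool(targets="0 0.006 0.06 0 0 0 0;0 0.006 0.11 0 0 0 0;0 0.006 0.14 0 0 0 0;0 0.006 0.148 0 0 0 0;0 0.006 0.148 0 0 0 0;0 0.006 0.148 0 0 0 -0.6;0 0.006 0.148 0 0 0 -0.8;0 0.006 0.148 0 0 0 -1;0 0.006 0.148 0 0 0 -1;0 0.006 0.148 0 0 0 -1;0 0.006 0.148 0 0 0 -1;0 0.006 0.148 0 0 0 -1", squeeze=30)

```text
t: 29.85
position: [0.585, 0.2593, 0.05]
tool_rot: [3.14, -0.001, 1.571]
ft_force: [-0.4, 0.1, 2.8]
finger_gap: 0.131
finger_force: 29.5
```

Call:
servo_tool(targets="0 0 -0.1 0 0 0 -1;0 0 -0.25 0 0 0 -1;0 0 -0.4 0 0 0 -1;0 0 -0.55 0 0 0 -1;0 0 -0.7 0 0 0 -1;0 0 -0.76 0 0 0 -1;-0.1 0.03 -0.76 0 0 0 -1;-0.25 0.06 -0.76 0 0 0 -1;-0.4 0.1 -0.76 0 0 0 -1;-0.55 0.14 -0.76 0 0 0 -1;-0.7 0.18 -0.76 0 0 0 -1;-0.83 0.22 -0.76 0 0 0 -1;-0.91 0.228 -0.76 0 0 0 -1;-0.93 0.228 -0.76 0 0 0 -1;-0.93 0.228 -0.76 0 0 0 -1;-0.93 0.228 -0.76 0 0 0 -1;-0.93 0.228 -0.76 0 0 0 -1")

```text
t: 31.55
position: [0.6412, 0.0295, 0.2392]
tool_rot: [-3.141, -0.002, 1.575]
ft_force: [0.5, -0.1, -0.5]
finger_gap: 0.134
finger_force: 29.3
```

```bash
python3 - <<'E'
from h import *
st()
for c in ['wrist','scene','side']:
    p=optics.capture(c); save(p,c+'10.png'); print(c,'brew',pin(p,'brew_cup'),'lid',pin(p,'lid'))
s=cv2.imread('pics/side10.png')[140:260,210:350]; a=cv2.imread('pics/scene10.png')[180:320,240:380]
w=cv2.imread('pics/wrist10.png')
cv2.imwrite('pics/c10.png',np.hstack([np.vstack([cv2.resize(s,(300,240),interpolation=2),cv2.resize(a,(300,240),interpolation=2)]),w[:,80:560]]))
E
```

```text
t 31.55 [0.6412 0.0295 0.2392] [-3.141e+00 -2.000e-03  1.575e+00] F [ 0.5 -0.1 -0.5] gap 0.134 29.3
wrist brew [] lid []
scene brew [(0.81, [0.645, 0.027, 0.056])] lid [(0.83, [0.638, 0.027, 0.185]), (0.73, [0.71, 0.29, -0.002]), (0.66, [0.659, 0.458, -0.0])]
side brew [(0.82, [0.647, 0.025, 0.059])] lid [(0.79, [0.709, 0.293, -0.0]), (0.73, [0.657, 0.46, 0.004])]
```

View pics/c10.png

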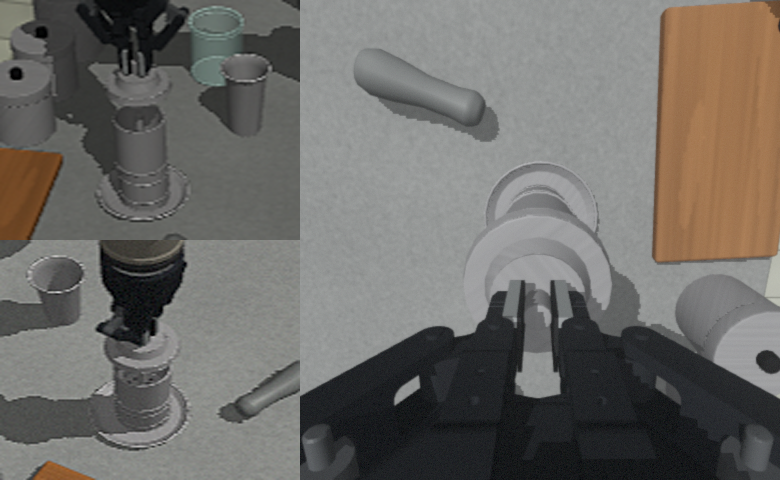

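Call:
servo_tool(targets="0 0.004 0.04 0 0 0 -1;0 0.004 0.08 0 0 0 -1;0 0.004 0.12 0 0 0 -1;0 0.004 0.15 0 0 0 -1;0 0.004 0.17 0 0 0 -1;0 0.004 0.17 0 0 0 -1;0 0.004 0.17 0 0 0 -1")

```text
t: 32.7
position: [0.6427, 0.0265, 0.1969]
tool_rot: [3.141, 0.0, 1.571]
ft_force: [0.2, 0.8, -0.8]
finger_gap: 0.129
finger_force: 29.4
```

```bash
python3 - <<'E'
from h import *
st()
for c in ['scene','side']:
    p=optics.capture(c); save(p,c+'11.png'); print(c,'brew',pin(p,'brew_cup')[:1],'lid',pin(p,'lid'))
s=cv2.imread('pics/side11.png')[150:230,240:320]; a=cv2.imread('pics/scene11.png')[210:290,270:350]
cv2.imwrite('pics/c11.png',np.hstack([cv2.resize(s,(400,400),interpolation=2),cv2.resize(a,(400,400),interpolation=2)]))
E
```

```text
t 32.7 [0.6427 0.0265 0.1969] [3.141 0.    1.571] F [ 0.2  0.8 -0.8] gap 0.129 29.4
scene brew [(0.76, [0.639, 0.031, 0.054])] lid [(0.97, [0.711, 0.291, 0.0]), (0.85, [0.658, 0.458, -0.001]), (0.71, [0.642, 0.025, 0.146])]
side brew [(0.73, [0.645, 0.027, 0.059])] lid [(0.94, [0.658, 0.455, 0.002]), (0.92, [0.71, 0.295, 0.001]), (0.72, [0.641, 0.019, 0.147])]
```

View pics/c11.png

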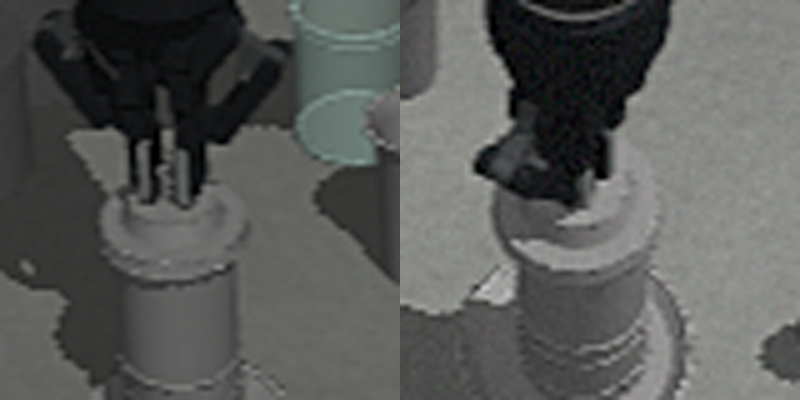

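```bash
python3 - <<'E'
from h import *
for c,(ox,oy) in {'scene':(270,210),'side':(240,150)}.items():
    p=optics.capture(c)
    for X in ([.643,.0265,.147],[.643,.0265,.11],[.643,.0265,.06]):
        u=proj(p,X)[0]; print(c,X,(u-[ox,oy])*5)
    a=np.linspace(0,6.28,60)
    for r,z in((.04,.147),(.032,.11)):
        q=(proj(p,np.c_[.643+r*np.cos(a),.0265+r*np.sin(a),0*a+z])-[ox,oy])*5; print(r,q.min(0),q.max(0))
E
```

```text
scene [0.643, 0.0265, 0.147] [179.11058967 207.84481881]
scene [0.643, 0.0265, 0.11] [179.74849033 246.94504738]
scene [0.643, 0.0265, 0.06] [180.55889011 296.61863837]
0.04 [ 91.96120303 133.61799405] [266.22594156 284.79339769]
0.032 [111.8904685  188.37362694] [247.60995731 307.18989977]
side [0.643, 0.0265, 0.147] [173.97195339 235.0537471 ]
side [0.643, 0.0265, 0.11] [177.55357328 289.68426217]
side [0.643, 0.0265, 0.06] [182.21153854 360.73229319]
0.04 [ 97.10691411 188.08354101] [250.68930624 283.92643164]
0.032 [117.10097768 251.72845172] [237.9347202  328.84464517]
```

Lid is about 1–2 mm off the cup axis, well within its 5 mm lead-in. I'll correct by 1 mm each way and lower.

Call:
servo_tool(targets="0.004 -0.004 0.01 0 0 0 -1;0.004 -0.004 0.018 0 0 0 -1;0.004 -0.004 0.026 0 0 0 -1;0.004 -0.004 0.034 0 0 0 -1;0.004 -0.004 0.041 0 0 0 -1;0.004 -0.004 0.046 0 0 0 -1;0.004 -0.004 0.049 0 0 0 -1;0.004 -0.004 0.049 0 0 0 -1;0.004 -0.004 0.049 0 0 0 -1")

```text
t: 34.0
position: [0.6416, 0.0275, 0.1846]
tool_rot: [3.141, 0.0, 1.571]
ft_force: [0.1, -0.3, -0.4]
finger_gap: 0.133
finger_force: 29.3
```

Call:
servo_tool(targets="0 0 0.004 0 0 0 -1;0 0 0.007 0 0 0 -1;0 0 0.007 0 0 0 -1;0 0 0.007 0 0 0 -1")

```text
t: 34.4
position: [0.642, 0.0275, 0.1843]
tool_rot: [3.14, -0.0, 1.571]
ft_force: [-0.8, 0.4, 5.5]
finger_gap: 0.133
finger_force: 29.9
```

Seated with 5 N. Release gently, lift clear and move aside.

Call:
servo_tool(targets="0 0 0.005 0 0 0 -0.7;0 0 0.005 0 0 0 -0.5;0 0 0.005 0 0 0 -0.3;0 0 0.005 0 0 0 -0.2;0 0 0 0 0 0 -0.2;0 0 -0.05 0 0 0 -0.2;0 0 -0.12 0 0 0 -0.2;0 0 -0.25 0 0 0 -0.2;0 0 -0.35 0 0 0 -0.2;0.2 -0.2 -0.35 0 0 0 0;0.4 -0.4 -0.35 0 0 0 0;0.5 -0.6 -0.35 0 0 0 0;0.5 -0.7 -0.35 0 0 0 0;0.5 -0.7 -0.35 0 0 0 0;0.5 -0.7 -0.35 0 0 0 0")

```text
t: 35.9
position: [0.464, 0.1551, 0.2719]
tool_rot: [3.141, -0.002, 1.577]
ft_force: [0.3, -0.0, 0.1]
finger_gap: 0.5
finger_force: 0.0
```

```bash
python3 - <<'E'
from h import *
st()
for c in ['scene','side']:
    p=optics.capture(c); save(p,c+'12.png')
    for n in ['collector','brew_cup','lid','tumbler','jar','pestle']: print(c,n,pin(p,n)[:3])
s=cv2.imread('pics/side12.png')[150:270,220:340]; a=cv2.imread('pics/scene12.png')[200:320,240:360]
cv2.imwrite('pics/c12.png',np.hstack([cv2.resize(s,(400,400),interpolation=2),cv2.resize(a,(400,400),interpolation=2)]))
E
```

```text
t 35.9 [0.464  0.1551 0.2719] [ 3.141e+00 -2.000e-03  1.577e+00] F [ 0.3 -0.   0.1] gap 0.5 0.0
scene collector [(0.77, [0.643, 0.024, 0.004])]
scene brew_cup [(0.8, [0.644, 0.029, 0.057])]
scene lid [(0.83, [0.659, 0.455, 0.001]), (0.82, [0.711, 0.293, 0.0]), (0.62, [0.637, 0.03, 0.127])]
scene tumbler [(0.61, [0.545, -0.154, -0.008]), (0.15, [0.484, -0.505, 0.002])]
scene jar [(0.56, [0.619, -0.278, 0.002]), (0.27, [0.642, 0.027, 0.054])]
scene pestle [(0.98, [0.539, 0.147, -0.005]), (0.38, [0.473, 0.504, 0.001]), (0.2, [0.638, 0.027, 0.13])]
side collector [(0.88, [0.641, 0.026, 0.005])]
side brew_cup [(0.92, [0.645, 0.027, 0.059])]
side lid [(0.9, [0.658, 0.455, 0.006]), (0.88, [0.639, 0.022, 0.135]), (0.63, [0.709, 0.292, 0.001])]
side tumbler [(0.53, [0.545, -0.152, 0.002])]
side jar [(0.95, [0.618, -0.278, 0.004]), (0.49, [0.484, -0.502, 0.002])]
side pestle [(0.61, [0.537, 0.148, -0.003])]
```

View pics/c12.png

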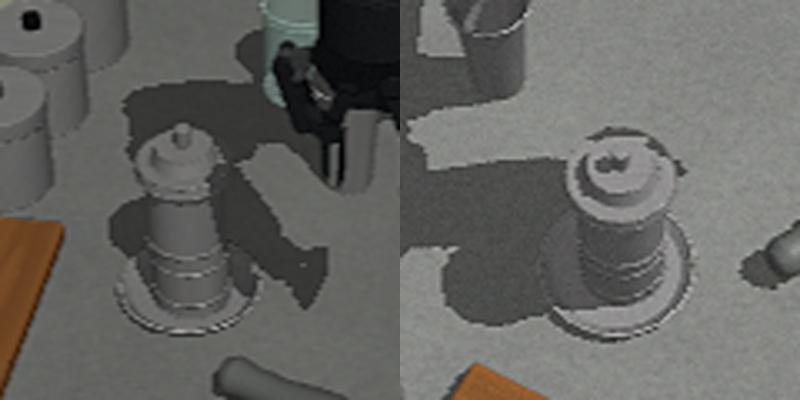

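The filter stands straight on the saucer with the lid level, lid knob at about (182, 135) in the side crop, and the bystanders are unmoved. Handing in.

```bash
python3 -c "
from h import *
print(workorder.close_job())"
```

```text
the job is handed in; nothing more can be done
None
```

The filter is assembled on the saucer in the order asked, lid level and standing straight, with everything released; the job was handed in at about 36 s, and the tumbler, jar, pestle and pink lids read unmoved (mortar and jug not re-measured, but never approached).

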